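# Press a lens barrel into the sprung V-block of an alignment rail

## Task

On the alignment rail, slide the carriage with the V-block right up to the dark stop plate, so that the ball detent clicks in and holds it there. Then take the thicker of the two black lens barrels from its rest, lay it lengthways in the V, about centred and touching both sloping faces, and press it down with the fingers so that the sprung V-block sinks about half-way or more; finish while still holding it pressed like that. Leave everything else on the bench where it is.

Things in the scene. Friction and masses are not known exactly. Their poses are not given: they have to be found in the camera images.
- rail: Aluminium rail fixed to the bench, 260 mm long, foot 60 mm wide, top 16 mm above the bench. Origin: centre of its underside. Its x axis runs along the rail towards the end with the dark stop plate (14 x 60 mm, 32 mm high, near face 86 mm from the origin); z up.
- carriage (a joint): Travel of the dark steel carriage (70 mm along the rail, 50 mm wide, top 31 mm above the bench) along the rail's +x, in m: 0 at the far end from the stop plate, 0.110 against the stop; it stays captive on the rail. Its centre lies at rail x = -0.060 + this value. It slides with about 0.5 N of friction; a sprung ball resists with up to 10 N from 0.098 to 0.105; from 0.107 the ball drives it on to 0.109 and holds it (10 N to pull it back).
- vblock (a joint): How far the sprung V-block is pressed down in its carriage, in m: 0 up, 0.008 bottomed. It starts to give at about 2 N, then 1.5 N per mm (10 N at about 5.5 mm). The V-block also floats sideways, across the rail, by up to 3 mm on soft springs (0.3 N per mm), so that the barrel finds both faces; lengthways it is firm.
- seat (a point): Where the centre of the thick barrel lies when seated: a point moving with the V-block on the middle of the carriage, 76 mm above the bench with the V-block up. x along the V and the rail, z up. The aluminium V-block is 60 mm long, 32 mm wide across, with upright outer sides that fingers may straddle; its underside lies 33 mm, the V's root 24 mm, its upper edges 10 mm below this point.
- vblock_grip (a point): Point in the middle of the V-block, 19 mm below seat and 57 mm above the bench: half-way up its upright outer sides (32 mm apart, across the rail), where it can be pinched from above to slide the carriage; 26 mm above the carriage's top. x along the rail.
- face_left: Left sloping face of the V (seen along the rail's +x), 60 x 20 mm, rising at 45 degrees. Origin at the middle of the V's root.
- face_right: Right sloping face of the V, the same mirrored. Origin at the middle of the V's root.
- barrel_mid (a point): Centre of the thick lens barrel: a black metal cylinder of 34 mm diameter and 80 mm length with flat ends, about 0.18 kg (varies), lying level on its rest, 38 mm above the bench. x along its axis; either way round will do.
- rest_thick: Grey plastic rest of the thick barrel, fixed to the bench: 56 mm along the barrel (x), 30 mm wide, 24 mm high, a 20 mm wide groove along its top; fingers can straddle it. Origin: centre of its underside.
- thin_barrel_mid (a point): Centre of the thin lens barrel, 22 mm diameter, 60 mm long, on a similar grey rest. To be left alone.
- vent_center (a point): Centre of a grey vent module, 60 x 60 x 26 mm. Leave it.
- dish_in (a point): Inner floor of a steel dish, 70 mm wide, 24 mm high. Leave it.
- collar_mid (a point): Centre of an aluminium collar, 38 mm wide, 12 mm high. Leave it.
- driver_grip (a point): Handle of a screwdriver 170 mm long lying on the bench. Leave it.
- jar_mid (a point): Centre of an amber jar, 44 mm wide, 55 mm high. Leave it.
- spacer_mid (a point): Centre of a black spacer ring, 52 mm wide, 8 mm high. Leave it.
- barrel: The thick barrel itself; this origin lies on its skin, 17 mm from barrel_mid at right angles to the axis. x along its axis.
Not all that is in view belongs to the job. What is shaped like the barrel but red is not meant.

How it is judged:
On the way, in this order (a step that is already met when the one before it is completed fails the run):
1. the carriage is slid home and held by the detent (value of joint carriage above 0.106 m), for 0.2 s.
2. the thick barrel lies along the V, touching both faces (angle between the x axis of barrel_mid and the x axis of seat, either way round below 0.06 rad and x of barrel_mid in the frame of seat between -0.015 and 0.015 m and y of barrel_mid in the frame of seat between -0.003 and 0.003 m and z of barrel_mid in the frame of seat between -0.003 and 0.003 m and contact force between barrel and face_left above 0.3 N and contact force between barrel and face_right above 0.3 N), for 0.2 s.
At the end, for the whole second after the job is handed in: Carriage held by the detent (over 0.106 m); thick barrel at rest along the V within 0.06 rad, centre within 15 mm lengthways, 3 mm sideways and in height of seat, pressed by the fingers (over 2 N), over 2.5 N on each sloping face, V-block sunk over 3 mm (value of joint carriage above 0.106 m and angle between the x axis of barrel_mid and the x axis of seat, either way round below 0.06 rad and x of barrel_mid in the frame of seat between -0.015 and 0.015 m and y of barrel_mid in the frame of seat between -0.003 and 0.003 m and z of barrel_mid in the frame of seat between -0.003 and 0.003 m and contact force between barrel and face_left above 2.5 N and contact force between barrel and face_right above 2.5 N and contact force between the fingers and barrel above 2 N and value of joint vblock above 0.003 m and linear speed of barrel below 0.02 m/s); the arm keeps its last pose, push and grip.
It fails at once if another thing on the bench is moved by more than 3 cm (distance of any of thin_barrel_mid, vent_center, dish_in, collar_mid, driver_grip, jar_mid, spacer_mid from where it was at the start of the episode above 0.03 m).
It also fails if it takes over 64 s, if anything falls off the work surface, if the arm or the gripper's body presses on something with over 40 N, if the wrist force passes 120 N, or if a joint passes its speed limit or range.

## Robot

A 6-joint arm with a two-finger parallel gripper is mounted at the origin on the work surface. World frame = base frame: x ahead of the robot, y to its left, z up, the work surface at z = 0. Lengths are in m, angles in rad, forces in N, time in s.
With the tool pointing down it reaches from about 0.3 to 0.875 m from the base axis. Payload 6.4 kg.
Tool frame: the origin (TCP) lies at the very end of the fingers, on their centre line; the grasp point (between the pads) lies 19 mm behind it; z points along the fingers, y is the line along which they close (so a half turn about z gives the same grasp; the last joint's range is limited). The gripper opens to 85 mm and grips with 20 to 120 N. Pads are 22 mm wide; open, the fingers measure 114 mm over their backs; the gripper's body (76 mm by 85 mm) begins 54 mm behind the grasp point. The pads swing forward as they close: fully open they stand 13 mm farther back than shut.
Start: joints at [1.074, 0.181, 1.607, -0, 1.354, -0.206], TCP at [0.165, 0.551, 0.231] pointing down, gripper open.
Joint ranges: [-2.99, 2.99], [-0.89, 2.07], [0.3, 2.58], [-1.14, 4.28], [0, 2.63], [-3.12, 3.12]. Speed limits (rad/s): [2.57, 2.57, 3.01, 3.14, 3.14, 3.14].

## Interface

Orientations are given as a unit quaternion [w, x, y, z].
In Python, from bench import telemetry, camera, ctrl, spotter gives the robot as it stands.
- The arm moves only by the tool send_rows, never from a script. Its argument "series" is a list of rows, each a list of 3 entries, a list of its own where there are three numbers: the turn, a rotation vector about the world's x, y, z in degrees, then the shift along the world's x, y, z in mm, then the closure, from -1 (fully open) to 1 (shut), so that 0 is half open. In form: [[[rx, ry, rz], [dx, dy, dz], gripper], ...]. A call has 1 to 10 rows; each row is the pose to reach, as a shift and turn from the pose commanded when the call began; what a row does not reach only later rows make up. A row lasts 1/8 s, in which the tool goes at most 62.5 mm and 10.7 degrees, less where a joint would pass 70% of its speed; a pose out of reach is approached as far as the arm can. A call with a gripper value outside its range is refused whole. The fingers move at their own pace and stop on an object; the grip force is fixed at half the most. Time passes only in rows, so rows that repeat a pose let the fingers close. It gives the time, the measured TCP pose, the force, the opening and the grip force at its end, in the units of the state.
- telemetry.get_obs(): the state, without advancing time (a new reading comes with each control period).
- camera(name): name is "scene" or "top" or "wrist"; returns a dict with "pixels" (480x640x3 uint8, red, green, blue), "camera_matrix" (3x3 intrinsics, pixels), "xyz" and "orientation" of the camera in the world. Camera axes: x right, y up, looking along -z (the intrinsics and any distortion apply to the point x, -y, -z); pixel columns grow to the right and rows downward; lengths in m; the calibration is good to about 2 mm. A picture is of the moment at which its call begins. There is no depth.
- ctrl.hand_in(): hands the job in; it is judged then, once.
Trained networks look in the newest picture that a camera, given by its name, has taken for a name from the list of things; names that differ only in an ending like _2 or _b are one class to them, and where a whole thing is asked for, a point or a joint stands for the part that bears it (a point fixed in the world has none). Each returns a list of dicts, best first, with "conf" (0 to 1); they miss things now and then, are a little off and sometimes report something else, mostly with a low value. They report only what shows in the picture. A call takes as long as a camera call. They do not tell look-alikes from the thing itself.
- spotter.boxes_of(thing, camera): "xyz" ([x, y, z] in m, in world coordinates, good to about 4 mm: the middle of the surface that is visible of it).
- spotter.landmark_of(thing, camera): "xyz" ([x, y, z] in m, in world coordinates, good to about 4 mm: a listed point, or the origin of a listed thing).
The state is a dict: "time_s": time; "q": joint angles; "dq": joint speeds; "joint_efforts": joint torques, N m; "eef_pos": TCP position; "eef_rot": TCP orientation; "wrist_force": force on the tool from outside, world axes, zero at the start; "torque": the same for the moment, N m; "opening": opening from 0.0 (shut) to 1.0 (fully open); "grasp_force": force on a finger pad.
Only numpy, scipy, OpenCV 4.12 (cv2) and the standard library are available. Lean on these libraries where they do the work, as an engineer would, in place of code of your own. Each camera call takes 0.05 s, during which the arm holds its last target. There are 200 camera calls.

## Working session

There is one attempt and no reset: what is moved stays moved. The work goes in short steps, Python scripts to look and compute and a tool call to move; the robot and the scene stay as the last step left them, time stands still between calls to the robot, and variables do not carry over. Pictures are saved under pics/ and viewed, at most 10 in all, crops included, and the job is handed in when it is done.

Besides the shell and the picture viewer there is one more tool, called after ">>>" as name([rows], argument=value, ...), one row to a line, values as JSON. send_rows: Moves the arm, as the interface text tells. Its arguments: {"type":"object","properties":{"series":{"type":"array","items":{"type":"array"}}},"required":["series"]}

```bash
mkdir -p pics
cat > h.py <<'E'
import numpy as np, cv2
from bench import telemetry, camera, ctrl, spotter
from scipy.spatial.transform import Rotation as R
def cam(n):
    c=camera(n); K=np.array(c['camera_matrix']); q=c['orientation']
    M=R.from_quat(q,scalar_first=True).as_matrix() if np.size(q)==4 else np.array(q)
    return c['pixels'],K,np.array(c['xyz']),M
def ray(p,z,K,t,M):   # pixel -> world point at height z
    d=M@np.array([(p[0]-K[0,2])/K[0,0],-(p[1]-K[1,2])/K[1,1],-1]); return t+d*(z-t[2])/d[2]
def proj(X,K,t,M):
    c=M.T@(np.array(X)-t); return np.array([K[0,2]+K[0,0]*c[0]/-c[2],K[1,2]-K[1,1]*c[1]/-c[2]])
def save(n,im): cv2.imwrite('pics/'+n,im[:,:,::-1])
E
python3 - <<'E'
from h import *
o=telemetry.get_obs(); print(o['eef_pos'],o['eef_rot'],o['time_s'],o['opening'])
for n in ('top','scene'):
    im,K,t,M=cam(n); save(n+'0.png',im); print(n,K.tolist(),t)
    for th in ['rail','seat','vblock_grip','barrel_mid','rest_thick','thin_barrel_mid','vent_center','dish_in','collar_mid','driver_grip','jar_mid','spacer_mid','barrel','face_left']:
        print(th,[(np.round(d['xyz'],3).tolist(),round(d['conf'],2),proj(d['xyz'],K,t,M).round().tolist()) for d in spotter.landmark_of(th,n)[:3]])
E
```

```text
[0.16457828 0.55037125 0.23039569] [-3.08947366e-04  1.44903501e-01  9.89445407e-01 -8.15988238e-04] 0.0 0.9999962073486379
top [[617.1328591330853, 0.0, 317.6827190304255], [0.0, 617.1328591330853, 245.9753442247462], [0.0, 0.0, 1.0]] [0.38240103 0.12152201 1.31246523]
rail [([0.603, -0.184, -0.001], 0.92, [447.0, 230.0])]
seat [([0.625, -0.182, 0.078], 0.73, [455.0, 213.0])]
vblock_grip [([0.625, -0.185, 0.058], 0.71, [454.0, 215.0])]
barrel_mid [([0.449, 0.438, 0.022], 0.69, [151.0, 292.0]), ([0.471, 0.286, 0.04], 0.65, [224.0, 283.0])]
rest_thick [([0.473, 0.282, 0.003], 0.45, [228.0, 284.0])]
thin_barrel_mid [([0.511, 0.125, 0.035], 0.54, [303.0, 267.0])]
vent_center [([0.676, 0.271, 0.011], 0.58, [237.0, 189.0])]
dish_in [([0.404, -0.088, 0.003], 0.91, [402.0, 322.0])]
collar_mid [([0.641, 0.097, 0.004], 0.6, [317.0, 208.0])]
driver_grip [([0.747, 0.06, 0.012], 0.61, [336.0, 160.0])]
jar_mid [([0.366, -0.196, 0.026], 0.62, [455.0, 341.0])]
spacer_mid [([0.367, 0.234, 0.0], 0.68, [249.0, 335.0]), ([0.643, 0.098, 0.002], 0.43, [317.0, 208.0])]
barrel [([0.474, 0.282, 0.024], 0.89
[... 762 characters left out ...]
d [([0.511, 0.122, 0.03], 0.55, [312.0, 250.0])]
vent_center [([0.676, 0.273, 0.016], 0.6, [409.0, 234.0])]
dish_in [([0.399, -0.091, 0.005], 0.69, [215.0, 309.0])]
collar_mid [([0.603, -0.184, 0.003], 0.64, [277.0, 386.0]), ([0.635, 0.095, 0.006], 0.48, [358.0, 286.0]), ([0.403, -0.092, 0.007], 0.39, [216.0, 309.0])]
driver_grip [([0.748, 0.057, 0.012], 0.68, [401.0, 318.0])]
jar_mid [([0.365, -0.198, 0.029], 0.56, [167.0, 335.0]), ([0.639, 0.098, 0.001], 0.22, [360.0, 287.0])]
spacer_mid [([0.368, 0.231, 0.008], 0.5, [281.0, 205.0])]
barrel [([0.453, 0.434, 0.0], 0.91, [351.0, 167.0]), ([0.467, 0.281, 0.024], 0.82, [328.0, 200.0])]
face_left [([0.628, -0.181, 0.052], 0.55, [289.0, 377.0])]
```

Run:
```python
import cv2,numpy as np
a=cv2.imread('pics/top0.png')
l=cv2.resize(a[130:370,110:330],None,fx=2.2,fy=2.2,interpolation=cv2.INTER_CUBIC)
r=cv2.resize(a[170:280,390:520],None,fx=2,fy=2)
r=cv2.resize(a[140:320,385:505],None,fx=2.6,fy=2.933)
r=cv2.resize(a[140:316,385:505],None,fx=2.2*1.2,fy=2.2*1.2)
h=max(l.shape[0],r.shape[0]); l=cv2.copyMakeBorder(l,0,h-l.shape[0],0,0,0); r=cv2.copyMakeBorder(r,0,h-r.shape[0],0,0,0)
o=np.hstack([l,r]);print(o.shape);cv2.imwrite('pics/crop0.png',o)
```

```text
(528, 801, 3)
```

View pics/top0.png

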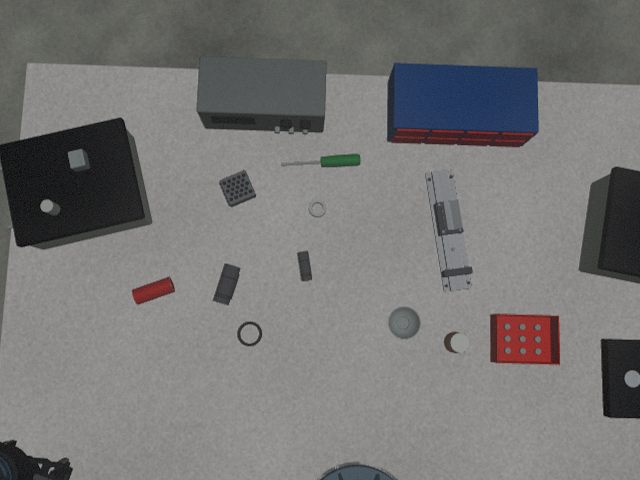

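View pics/crop0.png

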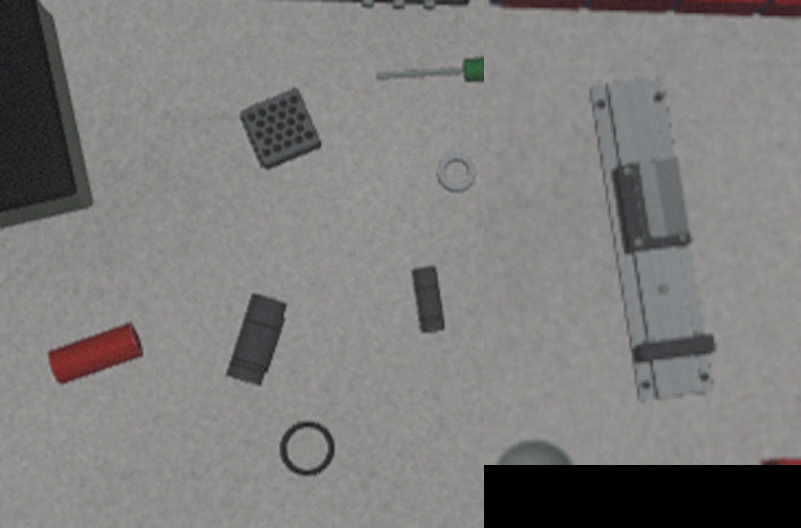

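Top view: the rail is at about (448,230), its stop plate at the near end (457,271) and the V-block carriage at (450,216). There are three barrel candidates:
- Red at (153,290): the decoy.
- Thin black at (305,266).
- Thick black at (227,284): the one meant. It is black, wider and longer than the thin one, and lies on its grey rest.

The crop confirms this.

Run:
```python
from h import *
im,K,t,M=cam('top')
off=lambda x,y,s=2.64:((x-484)/s+385,y/s+140)
P={k:ray(off(*v),0.008,K,t,M) for k,v in dict(tl=(591,88),tr=(662,80),bl=(641,400),br=(712,391)).items()}
c=sum(P.values())/4; d=(P['bl']+P['br']-P['tl']-P['tr']); print('rail c',c.round(4),'ang',np.degrees(np.arctan2(d[1],d[0])), np.linalg.norm(d)/2)
for a,b in (('tl','bl'),('tr','br')):
    e=P[b]-P[a]; print(np.degrees(np.arctan2(e[1],e[0])),np.linalg.norm(e))
g=im.max(2); 
for (x0,y0,x1,y1,h) in ((205,255,250,315,.042),(290,245,320,290,.03)):
    m=(g[y0:y1,x0:x1]<85).astype(np.uint8); m=cv2.morphologyEx(m,cv2.MORPH_OPEN,np.ones((3,3)))
    cs=cv2.findContours(m,0,1)[0]; q=max(cs,key=cv2.contourArea); pts=q[:,0]+[x0,y0]
    W=np.array([ray(p,h,K,t,M)[:2] for p in pts]); r=cv2.minAreaRect((W*1000).astype(np.float32)); print(r)
```

```text
rail c [ 0.6022 -0.1857  0.008 ] ang -170.94541922384298 0.25914817254669176
-170.79598137565452 0.25932971146726363
-171.09506556806448 0.25896839897617563
((470.04248046875, 280.213134765625), (35.86481857299805, 79.59229278564453), 74.14214324951172)
((513.4713745117188, 121.5302505493164), (60.54985427856445, 22.280742645263672), 10.304814338684082)
```

>>> send_rows([
  [[0, 0, 4], [20, -35, 0], -1],
  [[0, 0, 8], [55, -90, 0], -1],
  [[0, 0, 12], [95, -150, 0], -1],
  [[0, 0, 16], [130, -206, 0], -1],
  [[0, 0, 20], [165, -262, 0], -1],
  [[0, 0, 24], [200, -318, 0], -1],
  [[0, 0, 25.7], [235, -374, 0], -1],
  [[0, 0, 25.7], [270, -428, 0], -1],
  [[0, 0, 25.7], [305, -483, 0], -1],
  [[0, 0, 25.7], [340, -538, 0], -1],
])

```text
time_s: 2.8
eef_pos: [0.4877, 0.0393, 0.2317]
eef_rot: [0.001, -0.079, 0.997, -0.0]
wrist_force: [1.8, 1.4, 0.7]
opening: 1.0
grasp_force: 0.0
```

>>> send_rows([
  [[0, 0, 0], [35, -55, 0], -1],
  [[0, 0, 0], [70, -110, 0], -1],
  [[0, 0, 0], [100, -160, -20], -1],
  [[0, 0, 0], [122, -194, -50], -1],
  [[0, 0, 0], [122, -194, -50], -1],
])

```text
time_s: 3.42
eef_pos: [0.6076, -0.155, 0.1768]
eef_rot: [-0.003, -0.077, 0.997, 0.001]
wrist_force: [-0.6, 1.3, 0.7]
opening: 1.004
grasp_force: 0.0
```

Run:
```python
from h import *
o=telemetry.get_obs(); p=np.array(o['eef_pos']); Y=R.from_quat(o['eef_rot'],scalar_first=True).as_matrix(); print(o['time_s'],p,np.degrees(np.arctan2(Y[1,1],Y[0,1])),Y[2,2],o['wrist_force'])
for n in ('wrist','top'):
    im,K,t,M=cam(n); save(n+'1.png',im)
    for th in ['rail','seat','vblock_grip','face_left','face_right']:
        print(n,th,[(np.round(d['xyz'],4).tolist(),round(d['conf'],2),proj(d['xyz'],K,t,M).round().tolist()) for d in spotter.landmark_of(th,n)[:2]])
```

```text
3.425 [ 0.60763037 -0.15501247  0.17680922] 98.83606567854372 -0.9999792628805751 [-0.56122038  1.30923685  0.73524668]
wrist rail [([0.6006, -0.1811, 0.0027], 0.9, [286.0, 195.0]), ([0.6265, -0.1829, 0.075], 0.21, [270.0, 256.0])]
wrist seat [([0.6235, -0.1863, 0.0744], 0.72, [265.0, 251.0])]
wrist vblock_grip [([0.6252, -0.1808, 0.0602], 0.81, [276.0, 247.0])]
wrist face_left [([0.6283, -0.1823, 0.0544], 0.83, [274.0, 248.0])]
wrist face_right [([0.6261, -0.1802, 0.0535], 0.71, [277.0, 245.0]), ([0.6048, -0.1809, 0.0006], 0.53, [286.0, 200.0])]
top rail [([0.6007, -0.1847, 0.0002], 0.61, [447.0, 231.0])]
top seat [([0.6273, -0.1826, 0.078], 0.54, [455.0, 212.0])]
top vblock_grip [([0.6241, -0.1793, 0.0581], 0.44, [451.0, 216.0])]
top face_left [([0.6264, -0.1825, 0.0497], 0.58, [452.0, 215.0])]
top face_right []
```

View pics/wrist1.png

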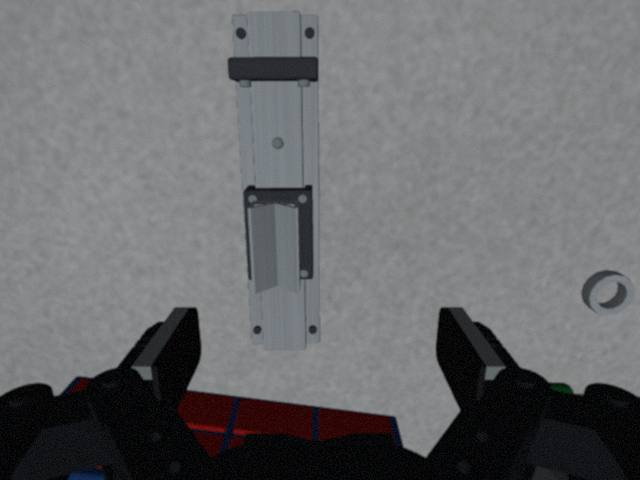

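Wrist view: the rail runs up the image with the stop plate at (273,68) and the V-block at (275,248). The fingers, at (170,350) and (470,350), line up across it. The tool is still settling onto its target above the V-block.

>>> send_rows([
  [[0, 0, 0], [0, 0, 0], -1],
  [[0, 0, 0], [0, 0, -30], -1],
  [[0, 0, 0], [0, 0, -70], -1],
  [[0, 0, 0], [0, 0, -105], -1],
  [[0, 0, 0], [0, 0, -130], -1],
  [[0, 0, 0], [0, 0, -140], -1],
  [[0, 0, 0], [0, 0, -140], -1],
  [[0, 0, 0], [0, 0, -140], -1],
])

```text
time_s: 5.03
eef_pos: [0.6119, -0.1542, 0.0448]
eef_rot: [0.003, -0.079, 0.997, -0.002]
wrist_force: [0.8, 0.5, 12.4]
opening: 1.001
grasp_force: 5.9
```

>>> send_rows([
  [[0, 0, 0], [0, 0, 0], 0],
  [[0, 0, 0], [0, 0, 0], 0.5],
  [[0, 0, 0], [0, 0, 0], 1],
  [[0, 0, 0], [0, 0, 0], 1],
  [[0, 0, 0], [0, 0, 0], 1],
  [[0, 0, 0], [0, 0, 0], 1],
])

```text
time_s: 5.78
eef_pos: [0.6175, -0.1663, 0.0499]
eef_rot: [0.009, -0.078, 0.997, -0.012]
wrist_force: [5.1, -34.1, 13.2]
opening: 0.073
grasp_force: 59.5
```

The rows truncated the last move, so the tool was about 27 mm off in y and one finger went into the V. I'll open, lift and check.

>>> send_rows([
  [[0, 0, 0], [0, 0, 0], 0.5],
  [[0, 0, 0], [0, 0, 0], -0.5],
  [[0, 0, 0], [0, 0, 0], -1],
  [[0, 0, 0], [0, 0, 0], -1],
  [[0, 0, 0], [0, 0, 30], -1],
  [[0, 0, 0], [0, 0, 60], -1],
  [[0, 0, 0], [0, 0, 90], -1],
  [[0, 0, 0], [0, 0, 90], -1],
  [[0, 0, 0], [0, 0, 90], -1],
])

```text
time_s: 6.9
eef_pos: [0.6083, -0.1526, 0.1306]
eef_rot: [-0.0, -0.079, 0.997, 0.0]
wrist_force: [-0.0, 0.4, -0.2]
opening: 1.001
grasp_force: 0.0
```

```bash
cat >> h.py <<'E'
def state():
    o=telemetry.get_obs(); p=np.array(o['eef_pos']); Y=R.from_quat(o['eef_rot'],scalar_first=True).as_matrix()
    print('t',o['time_s'],'p',p.round(4),'yaw',np.degrees(np.arctan2(Y[1,1],Y[0,1])).round(2),'z',Y[:,2].round(4),'F',np.round(o['wrist_force'],1),'op',o['opening'],'gf',o['grasp_force'])
def look(n,ths,name=None):
    im,K,t,M=cam(n)
    if name: save(name,im)
    for th in ths: print(n,th,[(np.round(d['xyz'],4).tolist(),round(d['conf'],2)) for d in spotter.landmark_of(th,n)[:2]])
    return im,K,t,M
E
python3 - <<'E'
from h import *
state()
look('wrist',['rail','seat','vblock_grip','face_left','face_right'],'w2.png'); look('top',['seat','vblock_grip','face_left'])
E
```

```text
t 6.9 p [ 0.6083 -0.1526  0.1306] yaw 99.03 z [-8.e-04  3.e-04 -1.e+00] F [-0.   0.4 -0.2] op 1.000848076399496 gf 0.0
wrist rail [([0.6024, -0.1833, -0.0004], 0.96)]
wrist seat [([0.6271, -0.1842, 0.074], 0.95)]
wrist vblock_grip [([0.6279, -0.1808, 0.0612], 0.77), ([0.629, -0.1809, 0.0541], 0.27)]
wrist face_left [([0.6286, -0.1815, 0.0533], 0.73)]
wrist face_right [([0.6289, -0.1812, 0.0508], 0.95)]
top seat [([0.6258, -0.181, 0.0776], 0.63)]
top vblock_grip [([0.6269, -0.1824, 0.0558], 0.4)]
top face_left [([0.6276, -0.1845, 0.0498], 0.53)]
```

View pics/w2.png

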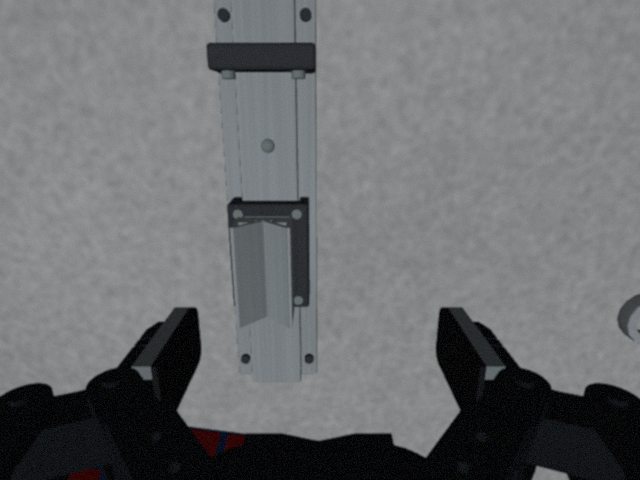

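Wrist view: the V-block is at (263,270), still left of the finger midline (320), and nothing has moved. I'll shift sideways, and descend only after a check.

>>> send_rows([
  [[0, 0, 0], [19, -29, 0], -1],
  [[0, 0, 0], [19, -29, 0], -1],
  [[0, 0, 0], [19, -29, 0], -1],
  [[0, 0, 0], [19, -29, 0], -1],
])

```text
time_s: 7.9
eef_pos: [0.6273, -0.1809, 0.1311]
eef_rot: [-0.0, -0.079, 0.997, 0.0]
wrist_force: [-0.7, -0.0, 0.4]
opening: 1.005
grasp_force: 0.0
```

>>> send_rows([
  [[0, 0, 0], [0, -1, -30], -1],
  [[0, 0, 0], [0, -1, -60], -1],
  [[0, 0, 0], [0, -1, -80], -1],
  [[0, 0, 0], [0, -1, -90], -1],
  [[0, 0, 0], [0, -1, -90], -1],
  [[0, 0, 0], [0, -1, -90], 0.2],
  [[0, 0, 0], [0, -1, -90], 1],
  [[0, 0, 0], [0, -1, -90], 1],
  [[0, 0, 0], [0, -1, -90], 1],
  [[0, 0, 0], [0, -1, -90], 1],
])

```text
time_s: 9.15
eef_pos: [0.6282, -0.1828, 0.0418]
eef_rot: [0.0, -0.079, 0.997, -0.0]
wrist_force: [0.1, 1.3, 2.5]
opening: 0.363
grasp_force: 63.8
```

Gripped at 31 mm opening, which fits the 32 mm V-block. Now sliding.

>>> send_rows([
  [[0, 0, 0], [-8, -1.3, 0], 1],
  [[0, 0, 0], [-20, -3.2, 0], 1],
  [[0, 0, 0], [-32, -5.1, 0], 1],
  [[0, 0, 0], [-44, -7, 0], 1],
  [[0, 0, 0], [-54, -8.6, 0], 1],
  [[0, 0, 0], [-62, -9.8, 0], 1],
  [[0, 0, 0], [-68, -10.8, 0], 1],
  [[0, 0, 0], [-72, -11.4, 0], 1],
  [[0, 0, 0], [-75, -11.9, 0], 1],
  [[0, 0, 0], [-75, -11.9, 0], 1],
])

```text
time_s: 10.4
eef_pos: [0.5538, -0.1949, 0.0418]
eef_rot: [0.001, -0.079, 0.997, -0.0]
wrist_force: [4.9, 1.1, 2.2]
opening: 0.359
grasp_force: 64.1
```

>>> send_rows([
  [[0, 0, 0], [-2, -0.3, 0], 1],
  [[0, 0, 0], [-4, -0.6, 0], 1],
  [[0, 0, 0], [-4, -0.6, 0], 1],
  [[0, 0, 0], [-4, -0.6, 0], 1],
])

```text
time_s: 10.9
eef_pos: [0.5535, -0.1953, 0.0424]
eef_rot: [0.005, -0.078, 0.997, -0.001]
wrist_force: [19.2, 3.5, -4.9]
opening: 0.363
grasp_force: 62.9
```

Run:
```python
from h import *
state()
look('top',['seat','vblock_grip','face_left','rail'],'t3.png'); look('scene',['seat','rail'])
```

```text
t 10.9 p [ 0.5535 -0.1953  0.0424] yaw 99.0 z [ 0.0105 -0.0015 -0.9999] F [19.2  3.5 -4.9] op 0.3629770719484168 gf 62.913284953683615
top seat [([0.5514, -0.1964, 0.0774], 0.47)]
top vblock_grip [([0.5529, -0.1967, 0.057], 0.53)]
top face_left []
top rail [([0.6, -0.1823, -0.0003], 0.76)]
scene seat [([0.5522, -0.1959, 0.0728], 0.8)]
scene rail [([0.6014, -0.1821, 0.0034], 0.57)]
```

The force reached 19 N with no more motion, so it is past the 10 N detent and against the stop. I'll relax, release, lift and check.

>>> send_rows([
  [[0, 0, 0], [2, 0.3, 0], 1],
  [[0, 0, 0], [3, 0.5, 0], 1],
  [[0, 0, 0], [3, 0.5, 0], 0],
  [[0, 0, 0], [3, 0.5, 0], -1],
  [[0, 0, 0], [3, 0.5, 0], -1],
  [[0, 0, 0], [3, 0.5, 25], -1],
  [[0, 0, 0], [3, 0.5, 65], -1],
  [[0, 0, 0], [3, 0.5, 105], -1],
  [[0, 0, 0], [3, 0.5, 125], -1],
  [[0, 0, 0], [3, 0.5, 125], -1],
])

```text
time_s: 12.55
eef_pos: [0.5526, -0.1954, 0.168]
eef_rot: [0.001, -0.079, 0.997, -0.001]
wrist_force: [0.6, -0.9, -0.1]
opening: 1.004
grasp_force: 0.0
```

Run:
```python
from h import *
state()
for n in ('wrist','top','scene'): look(n,['seat','vblock_grip','face_left','face_right','rail'],n+'4.png')
a=cv2.imread('pics/wrist4.png'); b=cv2.imread('pics/scene4.png')
cv2.imwrite('pics/c4.png',a)
```

```text
t 12.55 p [ 0.5526 -0.1954  0.168 ] yaw 99.03 z [ 0.003 -0.002 -1.   ] F [ 0.6 -0.9 -0.1] op 1.0035759668149817 gf 0.0
wrist seat [([0.552, -0.1934, 0.0755], 0.93), ([0.5561, -0.1925, 0.0632], 0.68)]
wrist vblock_grip [([0.5535, -0.1929, 0.0604], 0.63)]
wrist face_left [([0.5531, -0.1927, 0.0556], 0.88)]
wrist face_right [([0.5544, -0.1904, 0.0514], 0.96)]
wrist rail [([0.6037, -0.1851, -0.0001], 0.56)]
top seat [([0.5496, -0.1926, 0.0793], 0.6)]
top vblock_grip [([0.5521, -0.1949, 0.0549], 0.61), ([0.6406, 0.0973, 0.0042], 0.44)]
top face_left []
top face_right [([0.5537, -0.1936, 0.0543], 0.4)]
top rail [([0.5986, -0.1823, 0.0032], 0.96)]
scene seat [([0.5549, -0.1895, 0.078], 0.67), ([0.5998, -0.1841, 0.004], 0.55)]
scene vblock_grip []
scene face_left [([0.5564, -0.1943, 0.0555], 0.52)]
scene face_right [([0.5525, -0.1938, 0.0485], 0.61), ([0.4742, 0.2839, 0.0359], 0.15)]
scene rail [([0.6006, -0.1814, 0.0016], 0.58)]
```

View pics/c4.png

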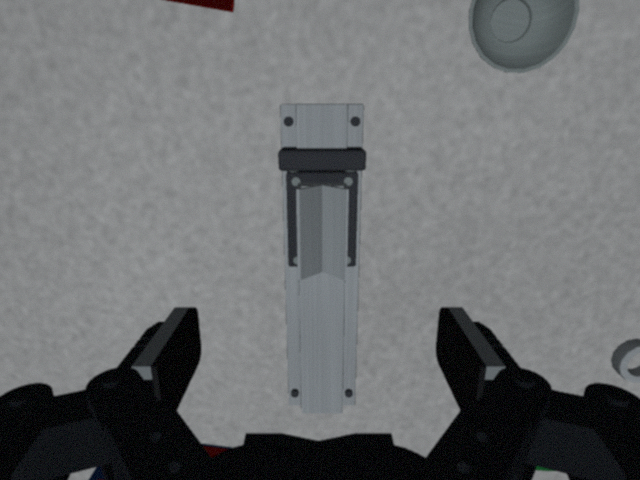

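Wrist view: the carriage edge (row 172) lies against the stop plate (320,160), and the V root (322,270) is on the finger midline with the rail parallel to the tool. On to the barrel.

>>> send_rows([
  [[0, 0, -2], [-4, 22, 0], -1],
  [[0, 0, -5], [-11, 62, 0], -1],
  [[0, 0, -8], [-18, 105, 0], -1],
  [[0, 0, -11], [-25, 148, 0], -1],
  [[0, 0, -14], [-33, 191, 0], -1],
  [[0, 0, -17], [-40, 234, 0], -1],
  [[0, 0, -20], [-48, 277, 0], -1],
  [[0, 0, -22], [-55, 320, 0], -1],
  [[0, 0, -24], [-62, 363, 0], -1],
  [[0, 0, -25], [-68, 400, 0], -1],
])

```text
time_s: 14.7
eef_pos: [0.4834, 0.2069, 0.1665]
eef_rot: [0.0, 0.139, 0.99, 0.0]
wrist_force: [1.3, -0.4, 0.0]
opening: 0.999
grasp_force: 0.0
```

>>> send_rows([
  [[0, 0, 0], [-7, 35, 0], -1],
  [[0, 0, 0], [-14, 65, 0], -1],
  [[0, 0, 0], [-14, 77, 0], -1],
  [[0, 0, 0], [-14, 77, 0], -1],
  [[0, 0, 0], [-14, 77, 0], -1],
  [[0, 0, 0], [-14, 77, 0], -1],
])

```text
time_s: 15.45
eef_pos: [0.4701, 0.2813, 0.1663]
eef_rot: [0.0, 0.14, 0.99, -0.0]
wrist_force: [-0.1, -1.0, 0.3]
opening: 0.996
grasp_force: 0.0
```

Run:
```python
from h import *
state()
look('top',['barrel_mid','rest_thick'])
im,K,t,M=look('wrist',['barrel_mid','rest_thick','barrel'],'w5.png')
g=im.max(2); 
for th in (70,80,90):
    m=(g[0:300]<th).astype(np.uint8); m=cv2.morphologyEx(m,cv2.MORPH_OPEN,np.ones((5,5)))
    for q in cv2.findContours(m,0,1)[0]:
        if cv2.contourArea(q)<800: continue
        W=np.array([ray(p,.042,K,t,M)[:2] for p in q[:,0]]); print(th,cv2.boundingRect(q),cv2.minAreaRect((W*1000).astype(np.float32)))
```

```text
t 15.45 p [0.4701 0.2813 0.1663] yaw 73.96 z [ 0.e+00 -2.e-04 -1.e+00] F [-0.1 -1.   0.3] op 0.9960573730175283 gf 0.0
top barrel_mid [([0.4674, 0.285, 0.0381], 0.54)]
top rest_thick []
wrist barrel_mid [([0.4692, 0.2778, 0.0395], 0.77), ([0.4535, 0.4332, 0.02], 0.74)]
wrist rest_thick []
wrist barrel [([0.4676, 0.281, 0.0214], 0.91), ([0.4525, 0.4364, -0.0011], 0.78)]
70 (562, 259, 78, 41) ((565.7695922851562, 467.335693359375), (56.06532669067383, 30.92144775390625), 74.0094985961914)
70 (293, 163, 49, 122) ((471.3580627441406, 280.9580383300781), (32.66387939453125, 86.32975769042969), 74.94801330566406)
70 (177, 60, 72, 76) ((373.5289611816406, 240.9893035888672), (44.44511795043945, 44.60813522338867), 71.06354522705078)
80 (560, 259, 80, 41) ((565.5703125, 466.6402893066406), (57.51211166381836, 30.921531677246094), 74.0094985961914)
80 (292, 162, 50, 124) ((471.43121337890625, 280.9253845214844), (32.68904113769531, 87.56687927246094), 74.94801330566406)
80 (177, 60, 73, 76) ((373.6541748046875, 241.39097595214844), (44.83050537109375, 44.766746520996094), 68.11344146728516)
90 (560, 259, 80, 41) ((565.5702514648438, 466.64031982421875), (57.51211166381836, 30.92155647277832), 74.0094985961914)
90 (292, 162, 51, 124) ((471.4635009765625, 281.0107727050781), (33.17801284790039, 87.54375457763672), 74.43879699707031)
90 (460, 78, 109, 108) ((439.2587890625, 416.7759094238281), (28.148344039916992, 80.1999282836914), 39.58466720581055)
90 (176, 60, 74, 76) ((373.6065368652344, 241.25079345703125), (45.47269821166992, 44.396202087402344), 73.98633575439453)
```

View pics/w5.png

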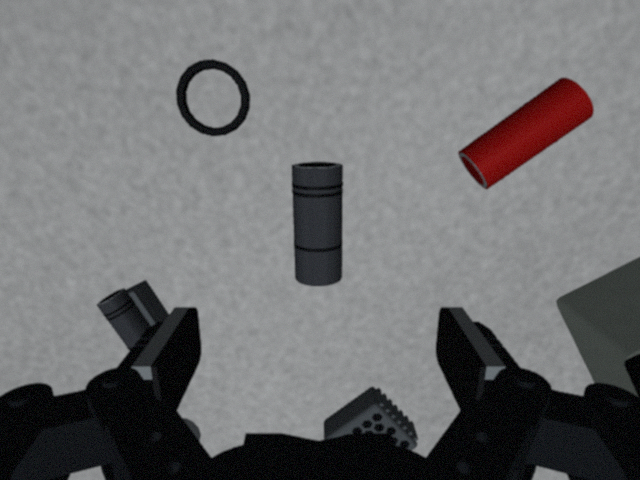

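Wrist view: the thick black barrel is at (317,223), centred between the fingers and parallel to the pads. The red decoy at (525,130) and the thin barrel at (130,310) are clear of the path. Descending and gripping.

>>> send_rows([
  [[0, 0, 0], [0, 0, -25], -1],
  [[0, 0, 0], [0, 0, -60], -1],
  [[0, 0, 0], [0, 0, -95], -1],
  [[0, 0, 0], [0, 0, -120], -1],
  [[0, 0, 0], [0, 0, -137], -1],
  [[0, 0, 0], [0, 0, -137], -1],
  [[0, 0, 0], [0, 0, -137], 0],
  [[0, 0, 0], [0, 0, -137], 1],
  [[0, 0, 0], [0, 0, -137], 1],
  [[0, 0, 0], [0, 0, -137], 1],
])

```text
time_s: 17.05
eef_pos: [0.4701, 0.2815, 0.0305]
eef_rot: [0.0, 0.139, 0.99, -0.001]
wrist_force: [-2.7, -5.9, 7.8]
opening: 0.376
grasp_force: 58.7
```

>>> send_rows([
  [[0, 0, 0], [0, 0, 0], 1],
  [[0, 0, 0], [0, 0, 0], 1],
  [[0, 0, 0], [0, 0, 15], 1],
  [[0, 0, 0], [0, 0, 45], 1],
  [[0, 0, 0], [0, 0, 85], 1],
  [[0, 0, 0], [0, 0, 120], 1],
  [[0, 0, 0], [0, 0, 130], 1],
  [[0, 0, 0], [0, 0, 130], 1],
])

```text
time_s: 18.05
eef_pos: [0.4698, 0.2824, 0.1596]
eef_rot: [0.0, 0.139, 0.99, 0.0]
wrist_force: [-0.1, 0.3, -2.9]
opening: 0.37
grasp_force: 60.5
```

Run:
```python
from h import *
state()
look('top',['barrel_mid']);look('scene',['barrel_mid','seat'])
im,K,t,M=look('wrist',['barrel_mid'],'w6.png')
```

```text
t 18.05 p [0.4698 0.2824 0.1596] yaw 74.04 z [ 1.e-03  4.e-04 -1.e+00] F [-0.1  0.3 -2.9] op 0.37039587679768055 gf 60.459558963775635
top barrel_mid []
scene barrel_mid [([0.4685, 0.2824, 0.1636], 0.93), ([0.4532, 0.4366, 0.0188], 0.82)]
scene seat [([0.5537, -0.1945, 0.0754], 0.93), ([0.4661, 0.2829, 0.1494], 0.17)]
wrist barrel_mid [([0.4525, 0.4344, 0.0195], 0.86), ([0.4677, 0.2795, 0.164], 0.75)]
```

View pics/w6.png

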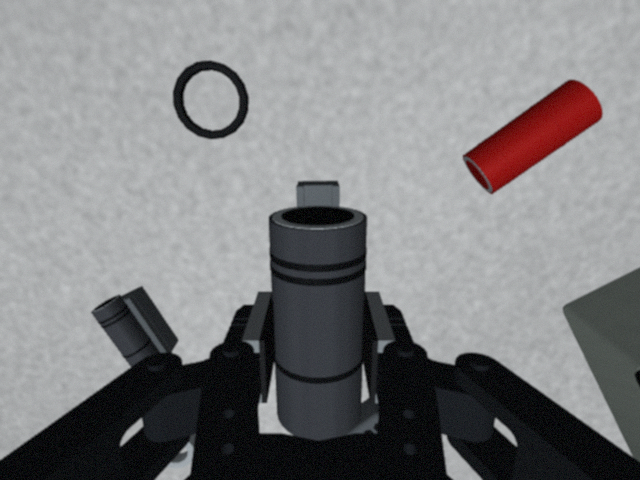

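Wrist view: the barrel is held squarely between the pads at (318,320), with the empty rest below at (318,195). Carrying it over the V.

>>> send_rows([
  [[0, 0, 2], [4, -20, 0], 1],
  [[0, 0, 5], [11, -60, 0], 1],
  [[0, 0, 8], [18, -103, 0], 1],
  [[0, 0, 11], [25, -146, 0], 1],
  [[0, 0, 14], [33, -189, 0], 1],
  [[0, 0, 17], [40, -232, 0], 1],
  [[0, 0, 20], [48, -275, 0], 1],
  [[0, 0, 22], [56, -318, 0], 1],
  [[0, 0, 24], [63, -360, 0], 1],
  [[0, 0, 25], [70, -398, 0], 1],
])

```text
time_s: 19.65
eef_pos: [0.5397, -0.1172, 0.1588]
eef_rot: [-0.0, -0.079, 0.997, 0.0]
wrist_force: [0.9, 0.4, -2.0]
opening: 0.372
grasp_force: 60.4
```

>>> send_rows([
  [[0, 0, 0], [6, -35, 0], 1],
  [[0, 0, 0], [11, -63, 0], 1],
  [[0, 0, 0], [13, -77, 0], 1],
  [[0, 0, 0], [13, -77, 0], 1],
  [[0, 0, 0], [13, -77, 0], 1],
  [[0, 0, 0], [13, -77, 0], 1],
])

```text
time_s: 20.4
eef_pos: [0.5527, -0.1915, 0.1592]
eef_rot: [-0.0, -0.079, 0.997, 0.0]
wrist_force: [-0.7, -0.0, -2.3]
opening: 0.373
grasp_force: 60.4
```

Run:
```python
from h import *
state()
look('top',['barrel_mid','seat','rail']);look('scene',['barrel_mid','seat','face_right','face_left','rail'])
im,K,t,M=look('wrist',['barrel_mid','seat','rail'],'w7.png')
```

```text
t 20.4 p [ 0.5527 -0.1915  0.1592] yaw 99.11 z [-2.e-04  4.e-04 -1.e+00] F [-0.7 -0.  -2.3] op 0.37330318997669915 gf 60.38227558135986
top barrel_mid [([0.4536, 0.4377, 0.0201], 0.82), ([0.552, -0.1847, 0.1679], 0.42)]
top seat [([0.5513, -0.1928, 0.0769], 0.42)]
top rail [([0.6002, -0.1825, -0.0006], 0.58)]
scene barrel_mid [([0.554, -0.1932, 0.164], 0.84), ([0.7441, 0.0603, 0.0142], 0.23)]
scene seat [([0.5546, -0.1929, 0.0763], 0.78)]
scene face_right [([0.5532, -0.1939, 0.0499], 0.61)]
scene face_left [([0.5534, -0.1951, 0.051], 0.69)]
scene rail [([0.6013, -0.1832, 0.0035], 0.68)]
wrist barrel_mid [([0.5504, -0.1944, 0.1668], 0.88)]
wrist seat []
wrist rail [([0.4008, -0.0921, 0.005], 0.53)]
```

View pics/w7.png

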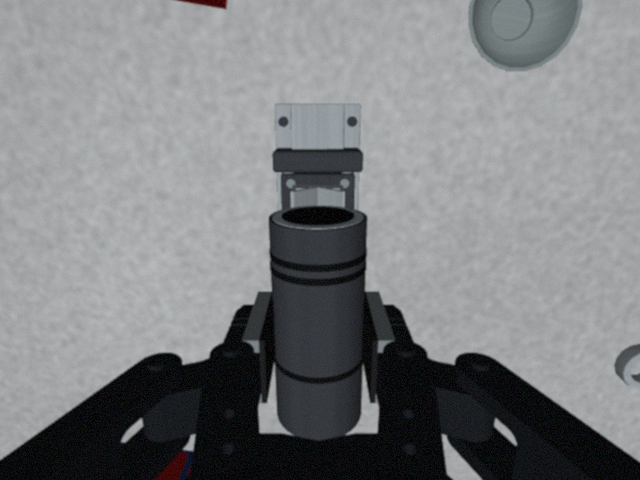

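Wrist view: the barrel axis (318) is in line with the V root seen beyond it at (318,195). The carriage is still at the stop plate (318,160). Lowering to just above contact, then slowly on.

>>> send_rows([
  [[0, 0, 0], [0, -1, -20], 1],
  [[0, 0, 0], [0, -1, -45], 1],
  [[0, 0, 0], [0, -1, -65], 1],
  [[0, 0, 0], [0, -1, -78], 1],
  [[0, 0, 0], [0, -1, -84], 1],
  [[0, 0, 0], [0, -1, -84], 1],
  [[0, 0, 0], [0, -1, -84], 1],
])

```text
time_s: 21.98
eef_pos: [0.5534, -0.194, 0.0761]
eef_rot: [0.001, -0.079, 0.997, -0.0]
wrist_force: [-0.2, 0.0, -2.4]
opening: 0.375
grasp_force: 60.4
```

>>> send_rows([
  [[0, 0, 0], [0, 0, -2], 1],
  [[0, 0, 0], [0, 0, -4], 1],
  [[0, 0, 0], [0, 0, -6], 1],
  [[0, 0, 0], [0, 0, -8], 1],
  [[0, 0, 0], [0, 0, -8], 1],
  [[0, 0, 0], [0, 0, -8], 1],
])

```text
time_s: 22.72
eef_pos: [0.5531, -0.1939, 0.0677]
eef_rot: [0.0, -0.079, 0.997, -0.0]
wrist_force: [-0.8, 0.1, 1.5]
opening: 0.373
grasp_force: 60.6
```

Contact is made, about 3.7 N above the carried weight. Now pressing.

>>> send_rows([
  [[0, 0, 0], [0, 0, 0], 1],
  [[0, 0, 0], [0, 0, -1], 1],
  [[0, 0, 0], [0, 0, -2], 1],
  [[0, 0, 0], [0, 0, -3], 1],
  [[0, 0, 0], [0, 0, -4], 1],
  [[0, 0, 0], [0, 0, -5], 1],
  [[0, 0, 0], [0, 0, -5], 1],
  [[0, 0, 0], [0, 0, -5], 1],
])

```text
time_s: 23.72
eef_pos: [0.5535, -0.1942, 0.0633]
eef_rot: [0.001, -0.079, 0.997, -0.001]
wrist_force: [-0.8, -0.0, 7.3]
opening: 0.374
grasp_force: 61.2
```

Run:
```python
from h import *
state()
look('top',['barrel_mid','seat','rail']);look('scene',['barrel_mid','seat'],'s8.png')
a=cv2.imread('pics/s8.png'); cv2.imwrite('pics/s8c.png',cv2.resize(a[310:440,200:340],None,fx=4,fy=4,interpolation=cv2.INTER_CUBIC))
```

```text
t 23.725 p [ 0.5535 -0.1942  0.0633] yaw 99.04 z [ 0.0016 -0.001  -1.    ] F [-0.8 -0.   7.3] op 0.37358259915398445 gf 61.24168395996094
top barrel_mid []
top seat [([0.5515, -0.1939, 0.0716], 0.42)]
top rail [([0.6032, -0.1796, -0.0024], 0.7)]
scene barrel_mid [([0.4544, 0.441, 0.0186], 0.81), ([0.5568, -0.1912, 0.0667], 0.68)]
scene seat [([0.5563, -0.1943, 0.0675], 0.53), ([0.6757, 0.2729, 0.0145], 0.46)]
```

View pics/s8c.png

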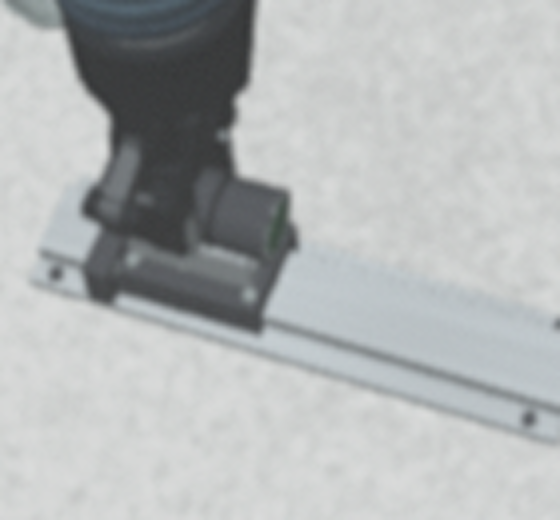

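Scene crop: the barrel (245,210) lies along the V in the fingers, and the carriage is against the stop plate (100,270). The load of about 9.6 N means the V-block has sunk about 5 mm. Handing in.

```bash
python3 -c "
from h import *
print(ctrl.hand_in()); state()"
```

```text
the job is handed in; nothing more can be done
None
the job is handed in; nothing more can be done
```

The job is handed in (no verdict came back): by force and camera readings the carriage is at the stop plate and the thick barrel, still gripped, is pressed into the V with about 9.6 N, sinking the V-block about 5 mm. On the first grasp try one finger briefly landed in the V, but nothing was displaced.

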